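# Unlock and lift out the filter cassette

## Robot

A 7-joint arm with a two-finger parallel gripper is mounted at the origin on a cart in front of the work surface, level with it; the furniture and walls round the work are solid. World frame = base frame: x ahead of the robot, y to its left, z up, the work surface at z = 0. Lengths are in m, angles in rad, forces in N, time in s.
With the tool pointing down it reaches from about 0.4 to 0.875 m from the base axis. Payload 19.3 kg.
Tool frame: the origin (TCP) lies on the centre line of the jaws, within the pads' length; the fingertips stand 14 mm ahead of it and the grasp point (between the pads) lies 5 mm behind it; y points along the fingers, x is the direction in which the jaws open and shut, and the axes are right-handed (so a half turn about y gives the same grasp; the last joint's range is limited). The gripper opens to 85 mm and grips with 20 to 120 N. Pads are 22 mm wide; open, the fingers measure 114 mm over their backs; the gripper's body (76 mm by 85 mm) begins 54 mm behind the grasp point. The pads swing forward as they close: fully open they stand 13 mm farther back than shut.
Start: joints at [-1.409, 0.521, -0.036, 1.599, 0.021, 1.021, -0.113], TCP at [0.144, 0.608, 0.223] pointing down, gripper open.
Joint ranges: [-2.91, 2.91], [-0.3, 2.13], [-1.5, 1.42], [0.17, 2.43], [-1.26, 4.41], [0.16, 1.93], [-2.52, 2.52]. Speed limits (rad/s): [1.89, 1.89, 2.39, 2.39, 3.01, 3.01, 3.01].

## Interface

Orientations are given as [roll, pitch, yaw] about the fixed x, y, z axes, in that order (R = Rz(yaw) Ry(pitch) Rx(roll)).
In Python, from workcell import monitor, grab_frame, workorder gives the robot as it stands.
- The arm moves only by the tool drive_tool, never from a script. Its argument "steps" is one flat list of numbers, 5 for each row, row after row: the finger opening in mm, from 0 to 85.4, then the shift along the world's x, y, z in mm, then the turn about the world's z in degrees. In form: [fingers, tx, ty, tz, twist, fingers, tx, ty, tz, twist, ...]. A call has exactly 5 rows; each row shifts and turns the commanded pose from where the row before left it; what a row does not reach is not made up. A row lasts 1/12 s, in which the tool goes at most 41.7 mm and 7.16 degrees, less where a joint would pass 70% of its speed; a pose out of reach is approached as far as the arm can. A call is refused whole if a number of a shift passes 41.7 or a number of a turn 7.16, either way. A call with a gripper value outside its range is refused whole. The fingers move at their own pace and stop on an object; "grip_force" is the grip in N (left out, the last holds). Time passes only in rows, so rows that do not move let the fingers close, or fill a call up. It gives the time, the measured TCP pose, the force and the opening at its end, in the units of the state.
- monitor.observe(): the state, without advancing time (a new reading comes with each control period).
- grab_frame(name): name is "side" or "top" or "wrist"; returns a dict with "frame" (384x512x3 uint8, red, green, blue), "vertical_fov" (degrees; the focal length in pixels is half the picture's height over the tangent of half this angle, whatever the lens; pixels are square), "cx", "cy" (the principal point, pixels), "xyz" and "orientation" of the camera in the world. Camera axes: x right, y down, z forward; pixel columns grow to the right and rows downward; lengths in m; the calibration is good to about 2 mm. A picture is of the moment at which its call begins. There is no depth.
- workorder.job_done(): hands the job in, once; it reports no verdict.
The state is a dict: "clock": time; "qpos": joint angles; "qd": joint speeds; "joint_efforts": joint torques, N m; "position": TCP position; "tool_rot": TCP orientation; "force": force on the tool from outside, world axes, zero at the start; "moment": the same for the moment, N m; "grip_width": finger opening in m.
Only numpy, scipy, OpenCV 4.12 (cv2) and the standard library are available. Lean on these libraries where they do the work, as an engineer would, in place of code of your own. Each camera call takes 0.05 s, during which the arm holds its last target. There are 200 camera calls.

## Task

The filter cassette in the grey dock is due for inspection: turn the black knob anticlockwise, about a quarter turn, so that its red tongue swings fully clear of the cassette while the cassette still sits in the dock. Then pinch the cassette's two blue side catches together until they release, draw it straight up out of the dock and finish holding it still and upright by the pinched catches, about ten centimetres above its seat and over the dock, touching nothing but the gripper. Do not put it down or let go, leave the knob unlocked, and do not disturb the vials or the computer mouse.

Things in the scene. Friction and masses are not known exactly. Their poses are not given: they have to be found in the camera images.
- dock: grey filter dock, fixed, yawed up to 0.5 rad. Origin on the table under the centre of the cassette well; x points away from the knob, whose axis is at x -80 mm. Base plate x -112 to 44, y -50 to 50 mm, 10 mm thick. Well block x -46 to 42, y -44 to 44 mm, top at z 40 mm; well x -26 to 26, y -24 to 24 mm, floor at z 10 mm. 6 mm steel lips at z 34 to 40 mm along its y sides
- cassette: white filter cassette, orange strip on top, loose, about 0.16 kg, in the well with 2 mm play. Origin at the centre of its underside, z 10 mm when seated, axes then as the dock's; 80 mm tall. Core 48 mm in x, 22 mm in y. A nose at x -44 to -24 mm, 20 mm wide, top 36 mm above the origin, lies under the red tongue when locked. It must rise 30 mm to leave the well
- catch_left_face (a point): middle of the grip area on the outer face of the blue catch on the cassette's +y side, 60 mm above the cassette's origin. Catch: upright ribbed plate, 24 mm wide in x, 4 mm thick, free to grip from the dock's top (30 mm above the cassette's origin) up to 76 mm. Below, a 5.5 mm barb hooks under the dock's lip, so the cassette lifts only with both catches pinched
- catch_right_face (a point): the same on the catch at the cassette's -y side. The two faces are 44 mm apart at rest, 31 mm fully pinched
- lock_knob (a joint): angle of the retaining knob in rad, anticlockwise from above: 0 = red tongue straight over the cassette's nose (locked), stop at 1.57 = tongue towards the dock's +y. Starts at 0 to 0.3; the nose is free above about 0.7. Friction about 0.05 N m, stays where left
- knob_grip (a point): grip point of the black knob on its axis, 74.5 mm over the table; turns with the knob. The grip is an upright bar 40 mm long along this point's x (the direction of the red tongue), 12 mm thick along its y, from 57.5 to 88 mm over the table. Below it the red tongue, 14 mm wide, reaches 52 mm along x at 48.5 to 54.5 mm over the table
- catch_left (a joint): how far the blue catch on the cassette's +y side is pushed in, m: 0 at rest, 0.0065 fully in. At 3.5 mm its barb is clear of the lip if the cassette is centred, at 5.5 mm always. Spring: about 2 N to start, 7 N fully in
- catch_right (a joint): the same for the catch on the cassette's -y side, pushed in towards +y
- vial_1: small white plastic vial standing on the table, 19 mm across, 32 mm tall; origin at the centre of its underside. A bystander: leave it standing where it is
- vial_2: small white plastic vial standing on the table, 19 mm across, 32 mm tall; origin at the centre of its underside. A bystander: leave it standing where it is
- vial_3: small white plastic vial with a blue cap standing on the table, 19 mm across, 32 mm tall; origin at the centre of its underside. A bystander: leave it standing where it is
- mouse: black computer mouse on the table, 115 x 58 x 36 mm; origin at the centre of its underside. A bystander: leave it where it is
Mind the look-alikes: they are no part of the job. Leave any green look-alike of the cassette alone.

How it is judged:
By the outcome, as a careful person would: the job done as asked, in the order asked, and still so for the second after the job is handed in, while the arm keeps its last pose, push and grip.
It also fails if it takes over 48 s, if anything falls off the work surface, if the arm or the gripper's body presses on something with over 40 N, if the wrist force passes 120 N, or if a joint passes its speed limit or range.

## Working session

There is one attempt and no reset: what is moved stays moved. The work goes in short steps, Python scripts to look and compute and a tool call to move; the robot and the scene stay as the last step left them, time stands still between calls to the robot, and variables do not carry over. Pictures are saved under pics/ and viewed, about 8 in all and at most 12, crops included, and the job is handed in when it is done.

Besides the shell and the picture viewer there is one more tool, called as a command line: name --argument value ..., lists and objects as JSON in quotes. drive_tool: Moves the arm, as the interface text tells. Its arguments: {"type":"object","properties":{"steps":{"type":"array"},"grip_force":{"type":"number"}},"required":["steps"]}

```bash
mkdir -p pics; ls
cat > h.py <<'E'
import numpy as np, cv2
from scipy.spatial.transform import Rotation as R
from workcell import monitor, grab_frame, workorder
def rot(o):
    o=np.array(o,float)
    if o.shape==(3,3): return o
    return (R.from_euler('xyz',o) if o.size==3 else R.from_quat(o)).as_matrix()
def snap(n,fn=None):
    f=grab_frame(n)
    if fn: cv2.imwrite('pics/'+fn,cv2.cvtColor(np.asarray(f['frame']),cv2.COLOR_RGB2BGR))
    return f
def ray(f,u,v):
    h=f['frame'].shape[0]; F=h/2/np.tan(np.radians(f['vertical_fov'])/2)
    d=rot(f['orientation'])@np.array([(u-f['cx'])/F,(v-f['cy'])/F,1.]); return np.array(f['xyz']),d
def onz(f,u,v,z):
    p,d=ray(f,u,v); return p+d*(z-p[2])/d[2]
def proj(f,P):
    h=f['frame'].shape[0]; F=h/2/np.tan(np.radians(f['vertical_fov'])/2)
    c=rot(f['orientation']).T@(np.array(P)-np.array(f['xyz'])); return c[0]/c[2]*F+f['cx'],c[1]/c[2]*F+f['cy']
E
python3 - <<'E'
from h import *
import pickle
fs={}
for n in ['side','top','wrist']:
    f=snap(n,n+'0.png'); fs[n]=f; print(n,{k:v for k,v in f.items() if k!='frame'})
pickle.dump(fs,open('f0.pkl','wb'))
im=np.hstack([cv2.imread('pics/top0.png')]); 
print(monitor.observe())
E
```

```text
pics
side {'vertical_fov': 57.813091563294996, 'cx': 261.9882543203282, 'cy': 197.59210012701112, 'xyz': array([0.46249029, 0.96734211, 0.51734801]), 'orientation': array([-2.04082074e+00,  2.75131463e-03, -3.10622492e+00])}
top {'vertical_fov': 53.20004642184209, 'cx': 255.29125804138275, 'cy': 195.2200923751088, 'xyz': array([0.2846798 , 0.06431071, 1.24147796]), 'orientation': array([-2.95300248,  0.01523409, -1.5723142 ])}
wrist {'vertical_fov': 69.76377465201658, 'cx': 257.65116688701886, 'cy': 192.25368919243937, 'xyz': array([0.0731174 , 0.62471784, 0.37364604]), 'orientation': array([2.85638665e+00, 1.57180538e-03, 1.33878630e+00])}
{'clock': 0.15, 'qpos': array([-1.40917847,  0.52183332, -0.03631251,  1.59980311,  0.02118346,
        1.02111638, -0.11277637]), 'qd': array([ 0.00117791, -0.00273523, -0.00063327, -0.00165886, -0.00149729,
        0.00055719, -0.00039013]), 'joint_efforts': array([ 2.35957777e-03, -9.27388930e+01,  1.98088266e+00, -3.70053864e+01,
        1.80600816e-02,  6.35347868e-03,  2.93669916e-05]), 'position': array([0.14357075, 0.60805567, 0.22281188]), 'tool_rot': array([-1.57084009e+00,  7.74724846e-04,  1.33896684e+00]), 'force': array([-0.58279461, -0.62410842,  0.26868528]), 'moment': array([ 0.01225271, -0.00489572, -0.0515416 ]), 'grip_width': 0.08547257985860426}
```

View pics/top0.png

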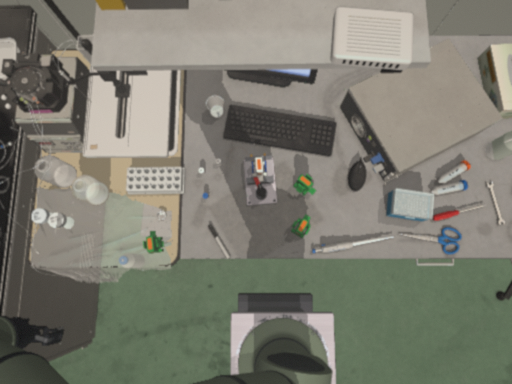

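View pics/side0.png

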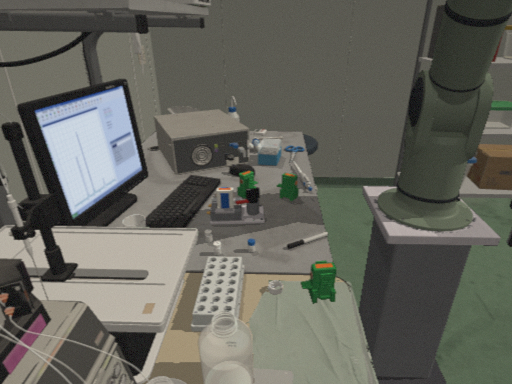

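Run:
```python
from h import *
import pickle
fs=pickle.load(open('f0.pkl','rb'))
t=fs['top']; s=fs['side']
for nm,u,v,z in [('strip',259,165,.09),('knob',262,192,.088),('vial a',201,170,.03),('b',206,195,.03),('c',218,161,.03),('mouse',357,175,.03),('g1',304,184,.08),('g2',302,226,.08),('shelf edge',260,65,.3)]:
    P=onz(t,u,v,z); print(nm,P.round(3),'side px',np.round(proj(s,P)))
a=cv2.imread('pics/top0.png')[140:220,190:320]; b=cv2.imread('pics/side0.png')[165:265,185:315]
cv2.imwrite('pics/c0.png',np.vstack([cv2.resize(a,(520,320),interpolation=cv2.INTER_CUBIC)[:, :520],cv2.resize(b,(520,400),interpolation=cv2.INTER_CUBIC)])[:600+120] )
im=cv2.imread('pics/c0.png'); cv2.imwrite('pics/c0.png',cv2.resize(im,None,fx=.83,fy=.83))
```

```text
strip [0.6  0.07 0.09] side px [226. 188.]
knob [0.515 0.061 0.088] side px [255. 188.]
vial a [0.601 0.26  0.03 ] side px [217. 243.]
b [0.517 0.241 0.03 ] side px [251. 240.]
c [0.631 0.204 0.03 ] side px [208. 231.]
mouse [ 0.581 -0.247  0.03 ] side px [242. 167.]
g1 [ 0.541 -0.069  0.08 ] side px [249. 173.]
g2 [ 0.411 -0.06   0.08 ] side px [290. 174.]
shelf edge [0.819 0.065 0.3  ] side px [139. 114.]
```

View pics/c0.png

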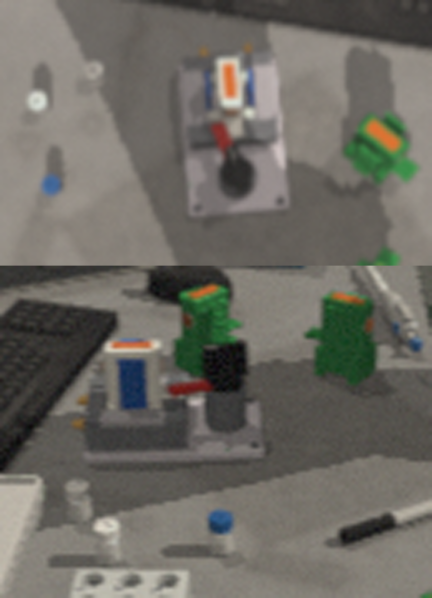

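Candidates in the top view are the white cassette with the orange strip (259,165), which is the target, and green look-alikes at (304,184), (302,226) and (153,242). The crop shows white core, blue catches and the red tongue over the nose, with the black knob at (262,192). I'm moving above the knob now.

drive_tool --steps '[85,18.5,-27,10,-7.1,85,18.5,-27,10,-7.1,85,18.5,-27,10,-7.1,85,18.5,-27,0,-7.1,85,18.5,-27,0,-7.1]'

```text
clock: 0.57
position: [0.2368, 0.472, 0.2536]
tool_rot: [-1.57, -0.001, 0.713]
force: [0.2, 1.1, -0.3]
grip_width: 0.0848
```

drive_tool --steps '[85,18.5,-27,0,-7.1,85,18.5,-27,0,-7.1,85,18.5,-27,0,-7.1,85,18.5,-27,0,-7.1,85,18.5,-27,0,-7.1]'

```text
clock: 0.98
position: [0.3292, 0.3368, 0.2532]
tool_rot: [-1.571, 0.0, 0.094]
force: [-0.4, 1.3, 0.9]
grip_width: 0.085
```

drive_tool --steps '[50,18.5,-27,0,-7.1,50,18.5,-27,0,-7.1,50,18.5,-27,0,-7.1,50,18.5,-27,0,-7.1,50,18.5,-27,0,-7.1]'

```text
clock: 1.4
position: [0.4217, 0.2018, 0.2533]
tool_rot: [-1.571, 0.0, -0.526]
force: [0.7, 0.8, 0.6]
grip_width: 0.0496
```

drive_tool --steps '[50,18.5,-27,0,-7.1,50,18.5,-27,0,-7.1,50,18.5,-27,0,-7.1,50,18.5,-27,0,-7.1,50,18.5,-27,0,-7.1]'

```text
clock: 1.82
position: [0.5142, 0.0669, 0.2532]
tool_rot: [-1.571, 0.0, -1.145]
force: [0.1, 0.6, -0.3]
grip_width: 0.0497
```

drive_tool --steps '[50,0,0,0,0,50,0,0,0,0,50,0,0,0,0,50,0,0,0,0,50,0,0,0,0]'

```text
clock: 2.23
position: [0.5132, 0.0693, 0.2532]
tool_rot: [-1.571, 0.001, -1.137]
force: [-0.5, -1.0, 0.1]
grip_width: 0.0497
```

Run:
```python
from h import *
import pickle
f=snap('wrist','w1.png'); pickle.dump(f,open('f1.pkl','wb')); o=monitor.observe(); print({k:np.round(o[k],3) for k in ['clock','qpos','position','tool_rot','grip_width','force']})
im=cv2.imread('pics/w1.png'); cv2.imwrite('pics/w1b.png',cv2.resize(im,(768,576)))
```

```text
{'clock': np.float64(2.283), 'qpos': array([-0.768,  0.385,  0.693,  1.869, -0.292,  0.99 , -1.087]), 'position': array([0.513, 0.069, 0.253]), 'tool_rot': array([-1.571,  0.   , -1.137]), 'grip_width': np.float64(0.05), 'force': array([-0.88 , -0.277, -0.046])}
```

View pics/w1b.png

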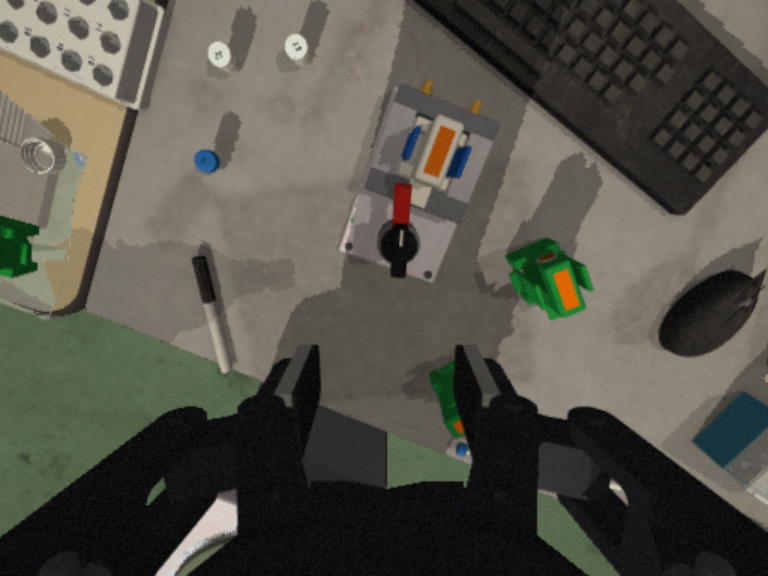

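```bash
cat >> h.py <<'E'
def blob(f,lo,hi,box,mn=15):
    hsv=cv2.cvtColor(np.asarray(f['frame']),cv2.COLOR_RGB2HSV); m=cv2.inRange(hsv,np.array(lo),np.array(hi))
    k=np.zeros_like(m); x0,y0,x1,y1=box; k[y0:y1,x0:x1]=m[y0:y1,x0:x1]
    cs,_=cv2.findContours(k,cv2.RETR_EXTERNAL,cv2.CHAIN_APPROX_NONE)
    return [(cv2.contourArea(c),cv2.minAreaRect(c),c) for c in sorted(cs,key=cv2.contourArea,reverse=True) if cv2.contourArea(c)>mn]
def seg(f,rect,z):
    "long-axis midpoints of rect on plane z -> centre, direction, size"
    b=cv2.boxPoints(rect); P=np.array([onz(f,u,v,z)[:2] for u,v in b]); e1=P[1]-P[0]; e2=P[2]-P[1]
    l=e1 if np.hypot(*e1)>np.hypot(*e2) else e2
    return P.mean(0), np.arctan2(l[1],l[0])%np.pi, sorted([np.hypot(*e1),np.hypot(*e2)])
E
python3 - <<'E'
from h import *
import pickle
f=pickle.load(open('f1.pkl','rb'))
box=(220,40,340,200)
for nm,lo,hi,z in [('orange',(8,150,120),(20,255,255),.09),('blue',(100,120,40),(125,255,255),.08),('red',(0,150,60),(5,255,255),.0545),('black',(0,0,0),(180,255,38),.088)]:
    for a,r,c in blob(f,lo,hi,box)[:3]:
        p,d,s=seg(f,r,z); print(nm,a,np.round(r[0],1),p.round(4),round(d,3),np.round(s,4))
# base plate corners (approx px from view)
for u,v in [(341,250),(434,282)]: print('corner',onz(f,u/1.5,v/1.5,.01).round(4))
for u,v in [(395,88),(498,123)]: print('blk corner',onz(f,u/1.5,v/1.5,.04).round(4))
t=pickle.load(open('f0.pkl','rb'))['top']
for nm,lo,hi,z in [('orange',(5,150,100),(20,255,255),.09),('red',(0,130,60),(5,255,255),.0545)]:
    for a,r,c in blob(t,lo,hi,(240,140,285,210),3)[:2]: print('top',nm,a,onz(t,*r[0],z).round(4))
E
```

```text
orange 314.5 [292.5 100.6] [0.6032 0.0699] 0.074 [0.0116 0.0335]
orange 27.0 [317.3  70.7] [0.641  0.0597] 0.074 [0.0047 0.0079]
orange 23.0 [284.6  57.6] [0.6378 0.0965] 0.189 [0.0045 0.0078]
blue 155.0 [305.7 106.9] [0.6044 0.0525] 0.075 [0.0096 0.0245]
blue 94.5 [273.5  94.3] [0.6012 0.0912] 0.058 [0.0064 0.0243]
red 247.5 [267.6 135.6] [0.5561 0.0759] 0.382 [0.013  0.0336]
black 542.0 [264.2 165.7] [0.5253 0.067 ] 3.135 [0.0279 0.0399]
black 92.0 [331.5  46. ] [0.6684 0.0573] 2.004 [0.0112 0.0155]
corner [0.4892 0.1071 0.01  ]
corner [0.4982 0.011  0.01  ]
blk corner [0.6357 0.1189 0.04  ]
blk corner [0.6475 0.0308 0.04  ]
top orange 7.5 [0.6032 0.0714 0.09  ]
top red 14.5 [0.558  0.0789 0.0545]
```

The close view shows the tongue at (267,135), cassette strip at (292,100) and knob at about (264,163), all native pixels. Together they give dock yaw ≈ 0.08, cassette centre (0.603, 0.070), knob axis (0.5235, 0.0636) and knob angle ≈ 0.29. The sizes agree with those given, so I'll grip the knob.

drive_tool --steps '[50,5,-3,-20,-1.8,50,5.5,-2.5,-30,-1.8,50,0,0,-35,0,50,0,0,-35,0,50,0,0,-25,0]' --grip_force 20

```text
clock: 2.7
position: [0.523, 0.0633, 0.1058]
tool_rot: [-1.572, 0.0, -1.201]
force: [0.1, 0.2, -0.7]
grip_width: 0.05
```

drive_tool --steps '[50,0,0,-15,0,50,0,0,-10,0,50,0,0,-8,0,50,0,0,0,0,50,0,0,0,0]'

```text
clock: 3.12
position: [0.5244, 0.0629, 0.0757]
tool_rot: [-1.57, 0.0, -1.202]
force: [0.2, 0.7, -0.3]
grip_width: 0.0501
```

Run:
```python
from h import *
f=snap('wrist','w2.png'); o=monitor.observe(); print({k:np.round(o[k],4) for k in ['clock','position','tool_rot','grip_width','force']})
im=cv2.imread('pics/w2.png')[0:340]; cv2.imwrite('pics/w2b.png',im)
```

```text
{'clock': np.float64(3.1667), 'position': array([0.5246, 0.063 , 0.076 ]), 'tool_rot': array([-1.5696, -0.    , -1.2021]), 'grip_width': np.float64(0.0502), 'force': array([-0.624 ,  0.4498,  0.3089])}
```

View pics/w2b.png

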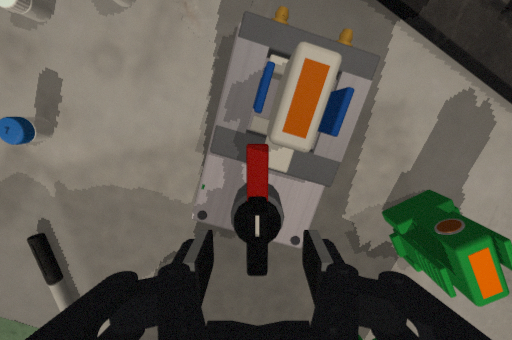

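Run:
```python
from h import *
f=snap('wrist'); o=monitor.observe()
print(onz(f,257,237,.088), onz(f,257,275,.088), onz(f,257,200,.088), proj(f,[.5235,.0636,.088]),onz(f,257,226,.088))
for a,r,c in blob(f,(8,150,120),(20,255,255),(250,0,400,170)): print(a,seg(f,r,.09))
for a,r,c in blob(f,(0,150,60),(5,255,255),(200,120,300,220)): print(a,seg(f,r,.0545))
```

```text
[0.5280213  0.06516977 0.088     ] [0.50569782 0.05656506 0.088     ] [0.54802483 0.07288024 0.088     ] (np.float64(256.7100678588594), np.float64(244.8619170029997)) [0.53413729 0.06752721 0.088     ]
1817.5 (array([0.60302632, 0.06999033]), np.float64(0.061111173107112185), [np.float64(0.011781550721528042), np.float64(0.03384020424945009)])
113.5 (array([0.63166862, 0.09363151]), np.float64(0.02123279676242877), [np.float64(0.005051381169149841), np.float64(0.005848239390047111)])
106.5 (array([0.63384337, 0.06382049]), np.float64(0.3117735430291288), [np.float64(0.005093338480026448), np.float64(0.005990426414736574)])
1036.5 (array([0.55456858, 0.075789  ]), np.float64(0.37802832195133496), [np.float64(0.013039606950365788), np.float64(0.03720078110948847)])
```

drive_tool --steps '[5,0,0,0,0,5,0,0,0,0,5,0,0,0,0,5,0,0,0,0,5,0,0,0,0]' --grip_force 25

```text
clock: 3.63
position: [0.5242, 0.0633, 0.0756]
tool_rot: [-1.57, 0.001, -1.202]
force: [-2.7, 3.4, 6.9]
grip_width: 0.0106
```

drive_tool --steps '[5,0,0,0,3.5,5,0,0,0,3.5,5,0,0,0,3.5,5,0,0,0,3.5,5,0,0,0,3.5]'

```text
clock: 4.05
position: [0.5242, 0.0632, 0.0756]
tool_rot: [-1.57, 0.0, -0.894]
force: [-1.6, 2.7, 7.1]
grip_width: 0.0109
```

drive_tool --steps '[5,0,0,0,4,5,0,0,0,4,5,0,0,0,4,5,0,0,0,4,5,0,0,0,4]'

```text
clock: 4.47
position: [0.5243, 0.0632, 0.0756]
tool_rot: [-1.57, -0.0, -0.544]
force: [-1.9, 2.1, 7.6]
grip_width: 0.0111
```

drive_tool --steps '[5,0,0,0,4,5,0,0,0,4,5,0,0,0,4,5,0,0,0,4,5,0,0,0,4]'

```text
clock: 4.88
position: [0.5243, 0.0631, 0.0756]
tool_rot: [-1.57, -0.0, -0.195]
force: [-2.5, 1.5, 6.1]
grip_width: 0.0108
```

drive_tool --steps '[5,0,0,0,4,5,0,0,0,4,5,0,0,0,2,5,0,0,0,0,5,0,0,0,0]'

```text
clock: 5.3
position: [0.5244, 0.0631, 0.0757]
tool_rot: [-1.57, -0.001, -0.024]
force: [-1.4, 2.9, 6.2]
grip_width: 0.0108
```

drive_tool --steps '[40,0,0,0,0,40,0,0,0,0,40,0,0,0,0,40,0,0,10,0,40,0,0,20,0]'

```text
clock: 5.72
position: [0.523, 0.0625, 0.1044]
tool_rot: [-1.572, 0.003, -0.024]
force: [0.3, 0.6, -0.5]
grip_width: 0.0399
```

drive_tool --steps '[40,0,0,30,0,40,0,0,40,0,40,6,0,20,-7,60,8,1,0,-7,70,8,1,0,-7]'

```text
clock: 6.13
position: [0.5471, 0.0649, 0.1977]
tool_rot: [-1.568, -0.002, -0.397]
force: [-0.8, 1.3, -0.7]
grip_width: 0.0629
```

drive_tool --steps '[70,8,1,0,-7,70,8,1,0,-7,70,8,1,0,-7,70,8,1,0,-7,70,8,1,0,-7]'

```text
clock: 6.55
position: [0.5864, 0.0699, 0.196]
tool_rot: [-1.57, 0.0, -1.008]
force: [0.5, 0.9, 0.7]
grip_width: 0.0699
```

drive_tool --steps '[70,8,0,0,-7,70,8,0,0,-7,70,1,0,0,-7,70,0,0,0,-1,70,0,0,0,0]'

```text
clock: 6.97
position: [0.6029, 0.0699, 0.1955]
tool_rot: [-1.571, -0.0, -1.383]
force: [-0.2, -0.8, 0.3]
grip_width: 0.07
```

Run:
```python
from h import *
import pickle
f=snap('wrist','w3.png'); pickle.dump(f,open('f3.pkl','wb')); o=monitor.observe(); print({k:np.round(o[k],4) for k in ['clock','qpos','position','tool_rot','grip_width','force']})
for nm,lo,hi,z in [('orange',(8,150,120),(20,255,255),.09),('blue',(100,120,40),(125,255,255),.086),('red',(0,150,60),(5,255,255),.0545)]:
    for a,r,c in blob(f,lo,hi,(130,0,400,330))[:4]:
        p,d,s=seg(f,r,z); print(nm,a,np.round(r[0],1),p.round(4),round(d,3),np.round(s,4))
```

```text
{'clock': np.float64(7.0167), 'qpos': array([-0.6079,  0.5964,  0.5966,  1.7007, -0.3935,  0.967 , -1.2458]), 'position': array([0.6028, 0.0699, 0.1955]), 'tool_rot': array([-1.5710e+00,  1.0000e-04, -1.3814e+00]), 'grip_width': np.float64(0.0699), 'force': array([ 0.1021, -0.3759, -0.5952])}
orange 360.5 [257.8 187.3] [0.603 0.07 ] 0.075 [0.0114 0.0334]
orange 281.0 [379.9 253.9] [ 0.5563 -0.0681] 0.865 [0.0112 0.0328]
orange 46.5 [242.5 130. ] [0.6537 0.0938] 0.176 [0.0063 0.0089]
orange 46.0 [281. 135.] [0.6559 0.0584] 0.215 [0.0073 0.009 ]
blue 176.5 [277.  182.5] [0.6102 0.0523] 0.211 [0.0077 0.0332]
blue 136.0 [238.6 179.3] [0.6063 0.0896] 0.027 [0.0055 0.0335]
red 286.0 [222.7 238.9] [0.5252 0.0965] 1.555 [0.0151 0.0364]
```

View pics/w3.png

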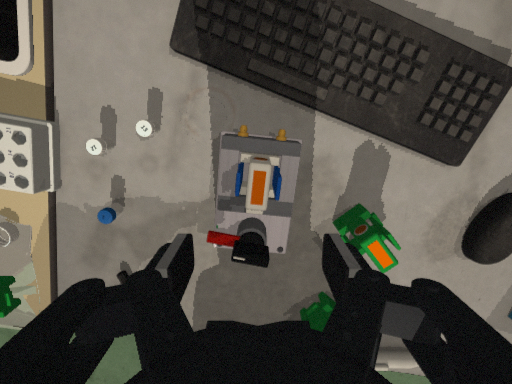

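The tongue now points towards dock +y (223,239), so the knob is at about 1.48 rad, and the cassette is still seated at (258,187). I'll align and descend onto the catches.

drive_tool --steps '[70,0,0,0,-4,70,0,0,-10,-2.8,70,0,0,-30,0,70,0,0,-30,0,70,0,0,-25,0]' --grip_force 40

```text
clock: 7.43
position: [0.6025, 0.07, 0.099]
tool_rot: [-1.571, 0.001, -1.5]
force: [0.2, 0.4, -0.3]
grip_width: 0.07
```

drive_tool --steps '[70,0,0,-15,0,70,0,0,-10,0,70,0,0,-8,0,70,0,0,0,0,70,0,0,0,0]'

```text
clock: 7.85
position: [0.6033, 0.0697, 0.0678]
tool_rot: [-1.57, 0.0, -1.503]
force: [-0.4, -1.0, 1.3]
grip_width: 0.0702
```

Run:
```python
from h import *
f=snap('wrist','w4.png'); o=monitor.observe(); print({k:np.round(o[k],4) for k in ['clock','position','tool_rot','grip_width','force']})
for a,r,c in blob(f,(8,150,120),(20,255,255),(130,0,400,330))[:2]: print(r[0],seg(f,r,.09))
```

```text
{'clock': np.float64(7.9), 'position': array([0.6036, 0.0697, 0.0682]), 'tool_rot': array([-1.5696e+00,  2.0000e-04, -1.5036e+00]), 'grip_width': np.float64(0.0702), 'force': array([0.1374, 1.0002, 0.9032])}
(257.0, 252.5) (array([0.60279346, 0.07020619]), np.float64(0.07770761827805961), [np.float64(0.011086980200783752), np.float64(0.0330092231640419)])
(224.5, 146.5) (array([0.65692703, 0.08894863]), np.float64(0.04021381299168736), [np.float64(0.0059880620832342794), np.float64(0.007849693204963001)])
```

View pics/w4.png

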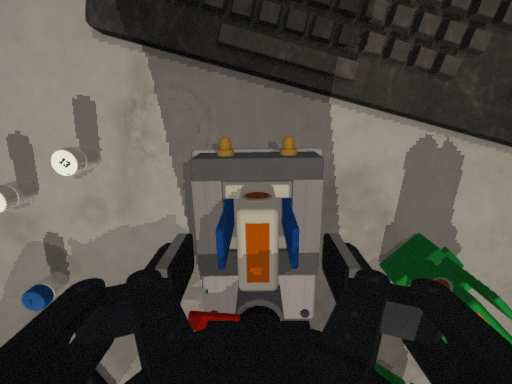

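The strip is at (257,252), centred between the pads (190 and 322) and in line with them. Closing.

drive_tool --steps '[44,0,0,0,0,40,0,0,0,0,36,0,0,0,0,32,0,0,0,0,28,0,0,0,0]'

```text
clock: 8.32
position: [0.6037, 0.0699, 0.068]
tool_rot: [-1.569, 0.0, -1.504]
force: [-1.0, -0.3, 9.3]
grip_width: 0.0283
```

drive_tool --steps '[25,0,0,0,0,25,0,0,0,0,25,0,0,0,0,25,0,0,0,0,25,0,0,0,0]'

```text
clock: 8.73
position: [0.6037, 0.0699, 0.0682]
tool_rot: [-1.569, 0.0, -1.504]
force: [-1.9, 1.1, 13.5]
grip_width: 0.0254
```

Run:
```python
from h import *
f=snap('wrist'); s=snap('side')
a=cv2.cvtColor(f['frame'],cv2.COLOR_RGB2BGR)[180:340,150:370]; b=cv2.cvtColor(s['frame'],cv2.COLOR_RGB2BGR)[150:240,180:300]
cv2.imwrite('pics/c5.png',np.hstack([cv2.resize(a,(550,400)),cv2.resize(b,(533,400),interpolation=cv2.INTER_CUBIC)])); im=cv2.imread('pics/c5.png'); cv2.imwrite('pics/c5.png',cv2.resize(im,None,fx=.73,fy=.73))
o=monitor.observe(); print(o['grip_width'],o['force'],o['moment'])
```

```text
0.025648894866178693 [-2.47942668  0.54220933 13.00320548] [0.0676334  0.38804081 0.07780726]
```

View pics/c5.png

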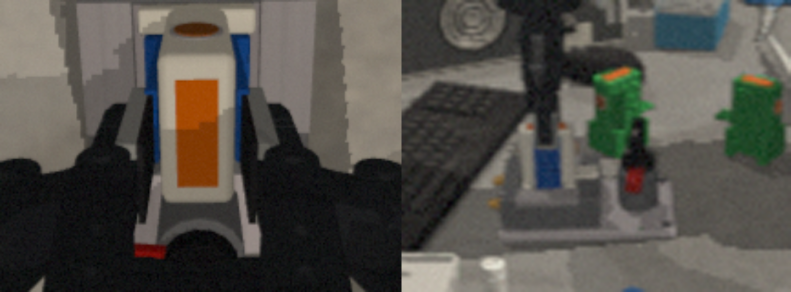

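drive_tool --steps '[20,0,0,0,0,20,0,0,0,0,20,0,0,0,0,20,0,0,0,0,20,0,0,0,0]'

```text
clock: 9.25
position: [0.6038, 0.0699, 0.0685]
tool_rot: [-1.569, 0.001, -1.504]
force: [-3.9, 0.7, 16.8]
grip_width: 0.0214
```

drive_tool --steps '[20,0,0,1,0,20,0,0,1,0,20,0,0,2,0,20,0,0,2,0,20,0,0,2,0]'

```text
clock: 9.67
position: [0.603, 0.0698, 0.0753]
tool_rot: [-1.571, -0.0, -1.504]
force: [-0.4, 0.1, -0.3]
grip_width: 0.0217
```

drive_tool --steps '[20,0,0,3,0,20,0,0,3,0,20,0,0,3,0,20,0,0,3,0,20,0,0,3,0]'

```text
clock: 10.08
position: [0.6031, 0.0698, 0.0905]
tool_rot: [-1.571, 0.0, -1.504]
force: [0.3, -0.1, -1.9]
grip_width: 0.0212
```

```bash
cat > chk.py <<'E'
from h import *
import sys
f=snap('wrist'); s=snap('side'); o=monitor.observe(); print({k:np.round(o[k],4) for k in ['clock','position','tool_rot','grip_width','force','moment']})
for a,r,c in blob(f,(8,150,120),(20,255,255),(200,170,320,330))[:1]: print('wrist strip px',np.round(r[0],1),np.round(r[1],1),r[2],a)
for a,r,c in blob(s,(5,130,90),(20,255,255),(200,130,250,210),3)[:3]: print('side orange',a,r[0],'h(x=.603):',[ (lambda p,d:(p+d*(.07-p[1])/d[1]).round(4))(*ray(s,*r[0]))])
if len(sys.argv)>1:
    a=cv2.cvtColor(f['frame'],cv2.COLOR_RGB2BGR)[100:340,110:410]; b=cv2.cvtColor(s['frame'],cv2.COLOR_RGB2BGR)[110:270,170:320]
    cv2.imwrite('pics/'+sys.argv[1],np.hstack([cv2.resize(a,(425,400)),cv2.resize(b,(375,400),interpolation=cv2.INTER_CUBIC)]))
E
python3 chk.py
```

```text
{'clock': np.float64(10.1833), 'position': array([0.6033, 0.0698, 0.0907]), 'tool_rot': array([-1.5701e+00,  1.0000e-04, -1.5041e+00]), 'grip_width': np.float64(0.0213), 'force': array([ 0.8689, -0.2437, -0.533 ]), 'moment': array([-0.041 , -0.0366, -0.0467])}
wrist strip px [257.5 252. ] [58. 23.] 90.0 1232.5
side orange 8.5 (245.70004272460938, 172.40003967285156) h(x=.603): [array([0.5409, 0.07  , 0.1396])]
```

The strip stayed at (257,252) in the wrist view while the tool rose 23 mm, so the cassette is coming up with the gripper. I'll lift on to 100 mm.

drive_tool --steps '[20,0,0,4,0,20,0,0,5,0,20,0,0,6,0,20,0,0,7,0,20,0,0,7,0]'

```text
clock: 10.6
position: [0.6032, 0.0697, 0.12]
tool_rot: [-1.571, 0.0, -1.504]
force: [-0.2, -0.7, -1.7]
grip_width: 0.0214
```

drive_tool --steps '[20,0,0,7,0,20,0,0,7,0,20,0,0,7,0,20,0,0,7,0,20,0,0,7,0]'

```text
clock: 11.02
position: [0.6031, 0.0698, 0.1549]
tool_rot: [-1.571, 0.0, -1.504]
force: [-0.4, -0.4, -1.3]
grip_width: 0.0213
```

drive_tool --steps '[20,0,0,6,0,20,0,0,4,0,20,0,0,2,0,20,0,0,1,0,20,0,0,0,0]'

```text
clock: 11.43
position: [0.603, 0.0698, 0.1672]
tool_rot: [-1.571, 0.0, -1.504]
force: [0.4, 0.2, -1.5]
grip_width: 0.0211
```

drive_tool --steps '[20,0,0,0,0,20,0,0,0,0,20,0,0,0,0,20,0,0,0,0,20,0,0,0,0]'

```text
clock: 11.85
position: [0.6031, 0.0697, 0.1671]
tool_rot: [-1.571, -0.0, -1.504]
force: [-0.2, 0.8, -1.0]
grip_width: 0.0215
```

```bash
python3 chk.py c6.png
```

```text
{'clock': np.float64(11.95), 'position': array([0.6031, 0.0698, 0.1671]), 'tool_rot': array([-1.5709, -0.    , -1.5042]), 'grip_width': np.float64(0.0217), 'force': array([ 1.0956,  0.9226, -2.5436]), 'moment': array([-0.0307, -0.0017,  0.0132])}
wrist strip px [257.5 252. ] [58. 23.] 90.0 1243.5
side orange 7.5 (245.60345458984375, 172.2586212158203) h(x=.603): [array([0.5412, 0.07  , 0.14  ])]
```

View pics/c6.png

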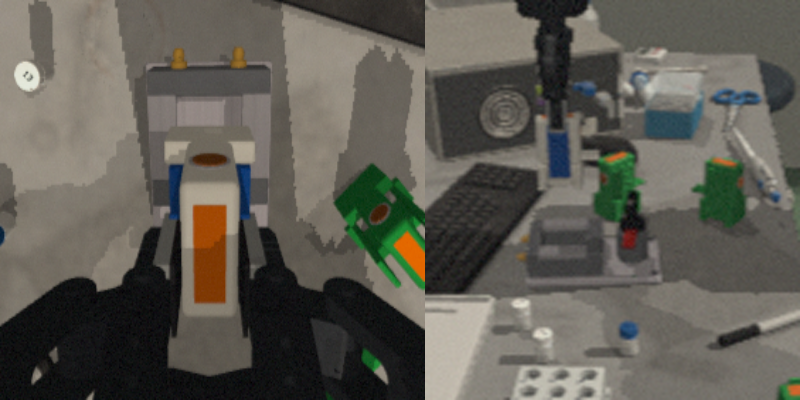

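The left panel shows the cassette between the pads with its strip unmoved. In the right panel it hangs upright above the empty dock at (560,155), the red tongue points to +y at (630,238), and all three vials are standing. Handing in.

```bash
python3 -c "
from workcell import workorder
print(workorder.job_done())"
```

```text
the job is handed in; nothing more can be done
None
```

The cassette is out of the dock and held still and upright by its pinched catches, about 99 mm above its seat. I handed the job in at about 12 s.

**What I did:** I turned the knob anticlockwise from about 0.29 to 1.48 rad, which swung the red tongue clear while the cassette was still seated. I then pinched both blue catches with a 40 N grip setting and drew the cassette straight up.

**Last checks:**
- **Hold:** the orange strip stayed at the same wrist pixel, (257,252), throughout the lift, so it did not slip. The tool yaw and tilt did not change, and the force settled at roughly the cassette's weight (readings of -1.0 to -2.5 N against 1.6 N).
- **Scene:** in the side view the cassette hangs over the empty dock, the tongue points to dock +y, and the three vials are standing. I did not measure the mouse and vials again, but the arm went nowhere near them.

**Checks that disagreed or fell short:**
- **Grip width:** it reads about 21 mm while the pinched catches should be about 31 mm apart. I took this as give in the fingers, since the knob also read low, and the pictures show both catches pressed in between the pads.
- **Side-view height check:** the automatic check found only a green look-alike's strip, so I judged the cassette's height from the tool's travel and the picture.

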